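Set out the heating station on a school lab bench

ROBOT

A 7-joint arm with a two-finger parallel gripper is mounted at the origin on the work surface. World frame = base frame: x ahead of the robot, y to its left, z up, the work surface at z = 0. Lengths are in m, angles in rad, forces in N, time in s.
With the tool pointing down it reaches from about 0.425 to 0.875 m from the base axis. Payload 9.9 kg.
Tool frame: the origin (TCP) lies on the centre line of the jaws, within the pads' length; the fingertips stand tcp_to_tips ahead of it and the grasp point (between the pads) lies 5 mm behind it (tcp_to_tips is the distance from the TCP to the fingertips, in m); z points along the fingers, y is the line along which they close (so a half turn about z gives the same grasp; the last joint's range is limited). The gripper opens to 85 mm and grips with 20 to 120 N. Pads are 22 mm wide; open, the fingers measure 114 mm over their backs; the gripper's body (76 mm by 85 mm) begins 54 mm behind the grasp point. The pads swing forward as they close: fully open they stand 13 mm farther back than shut.
Start: joints at [1.111, 0.576, 0.025, 1.437, -0.015, 1.129, -0.057], TCP at [0.248, -0.628, 0.245] pointing down, gripper open.
Joint ranges: [-2.76, 2.76], [-0.34, 2.15], [-1.52, 1.57], [0.19, 2.46], [-1.09, 4.23], [0.17, 1.99], [-2.82, 2.82]. Speed limits (rad/s): [2.22, 2.22, 3.01, 3.01, 3.14, 3.14, 3.14].

INTERFACE

Orientations are given as [roll, pitch, yaw] about the fixed x, y, z axes, in that order (R = Rz(yaw) Ry(pitch) Rx(roll)).
In Python, from cell import * gives the robot as it stands.
- The arm moves only by the shell command python3 -m inch 'ROWS' [FORCE]. ROWS is JSON, one flat list of numbers, 7 for each row, row after row: the shift along the world's x, y, z scaled (see below), then the turn, a rotation vector about the world's x, y, z scaled (see below), then the closure, from 0 (fully open) to 1 (shut). A call has 1 to 8 rows; each row is the pose to reach, as a shift and turn from the pose commanded when the call began; what a row does not reach only later rows make up. The controller multiplies each number of a shift by 0.15 m and each number of a turn by pi/2 rad. A row lasts 1/8 s, in which the tool goes at most 62.5 mm and 10.7 degrees, less where a joint would pass 70% of its speed; a pose out of reach is approached as far as the arm can. A call with a number of a shift or a turn outside -1 to 1 is refused whole. A call with a gripper value outside its range is refused whole. The fingers move at their own pace and stop on an object; FORCE is the grip in N (left out, the last holds). Time passes only in rows, so rows that repeat a pose let the fingers close. It gives the time, the measured TCP pose, the force, the opening and the grip force at its end, in the units of the state.
- read_state(): the state, without advancing time (a new reading comes with each control period).
- get_image(name): name is "scene" or "top"; returns (picture, depth): 384x512x3 uint8, red, green, blue; 384x512 float32, m along the optical axis (not along the pixel's ray), 0 where there is no reading.
- camera_params(name): a dict with "fx", "fy", "cx", "cy" (pixels), "position" and "orientation" of the camera in the world. Camera axes: x right, y down, z forward; pixel columns grow to the right and rows downward; lengths in m; the calibration is good to about 2 mm. A picture is of the moment at which its call begins. camera_params takes no time and is no camera call.
- job_done(): hands the job in; it is judged then, once.
Trained networks look in the newest picture that a camera, given by its name, has taken for a name from the list of things; names that differ only in an ending like _2 or _b are one class to them, and where a whole thing is asked for, a point or a joint stands for the part that bears it (a point fixed in the world has none). Each returns a list of dicts, best first, with "conf" (0 to 1); they miss things now and then, are a little off and sometimes report something else, mostly with a low value. They report only what shows in the picture. A call takes as long as a camera call. They do not tell look-alikes from the thing itself.
- look_for(camera, name): "rect" ([left, top, width, height] in pixels, round what is visible of it).
- silhouettes(camera, name): "region" (384x512 bool, what is visible of it) and "rect" ([left, top, width, height] in pixels, round what is visible of it).
The state is a dict: "clock": time; "joint_pos": joint angles; "dq": joint speeds; "joint_efforts": joint torques, N m; "tcp_pos": TCP position; "tool_rot": TCP orientation; "wrist_force": force on the tool from outside, world axes, zero at the start; "ft_torque": the same for the moment, N m; "gripper_width": opening from 0.0 (shut) to 1.0 (fully open); "grasp_force": force on a finger pad.
Only numpy, scipy, OpenCV 4.12 (cv2) and the standard library are available. Lean on these libraries where they do the work, as an engineer would, in place of code of your own. Each camera call takes 0.05 s, during which the arm holds its last target. There are 200 camera calls.

TASK

Set out the heating station in one straight row down the middle line of the grey bench mat: the steel beaker centred on the hotplate's white top with the blue cover sitting level over its mouth, the brass weight centred on the balance pan, the amber jar with the orange cap on the mat midway between hotplate and balance, and the white bottle with the green cap on the mat at the other side of the hotplate, away from the balance, with a gap of about 3 cm between bottle and hotplate. Keep everything upright, and leave the red-capped jar and the cardboard box where they are.

Things in the scene. Friction and masses are not known exactly. Their poses are not given: they have to be found in the camera images.
- mat: Fixed light-grey bench mat, 150 (x) x 660 (y) x 4 mm thick. Origin: centre of its underside, on the bench top. Its y axis is the long middle line; its x points away from the robot. Hotplate and balance stand on that line, one 165 mm to the +y side, the other 165 mm to the -y side of the centre (which is where varies); the mat's centre is midway between them.
- hotplate: Fixed hotplate on the mat: grey housing 130 (x) x 140 (y) mm, black knob on the front (-x), square white top 130 x 130 mm. Origin: centre of its underside, on the mat's upper face; white top level, 96 mm above the origin (100 mm above the bench). z up. The bottle's place is 125 mm from the origin along the mat's middle line, away from the balance (30 mm gap).
- balance: Fixed blue electronic balance on the mat, 130 (x) x 140 (y) mm, green-grey display on the front (-x), round steel pan of diameter 100 mm in its middle. Origin: centre of its underside, on the mat's upper face; the pan is level and rigid, its top 52 mm above the origin (56 mm above the bench). z up.
- beaker: Loose open steel beaker, round, straight-sided, outer diameter 64 mm, 80 mm high, wall 3 mm, 0.14 kg. Origin: centre of its underside; z up. Like the other four things to be moved it starts upright on the bench, on the robot's side of the mat.
- cover: Loose beaker cover: flat blue ceramic disc, diameter 76 mm, 6 mm thick, with a round upright black grip in the middle, diameter 16 mm, 40 mm tall above the disc (46 mm overall), 0.07 kg. Origin: centre of its flat underside; z up. In place, its underside rests on the beaker's rim, 80 mm above the beaker's origin.
- weight: Loose brass balance weight, round, diameter 38 mm up to 45 mm height, then a narrow neck and a button of diameter 22 mm, 60 mm high overall, 0.35 kg. Origin: centre of its underside; z up.
- jar: Loose amber glass jar with a paper label and an orange cap, round, diameter 50 mm up to 45 mm height, then a shoulder and a cap of diameter 45 mm, 75 mm high overall, 0.16 kg. Origin: centre of its underside; z up.
- bottle: Loose white plastic bottle with a green cap, round, diameter 48 mm up to 59 mm height, then narrowing to a cap of diameter 23 mm, 95 mm high overall, 0.15 kg. Origin: centre of its underside; z up.
- red_jar: Loose white jar with a red cap, diameter 50 mm, 75 mm high, beyond the mat; to be left alone. Origin: centre of its underside.
- slide_box: Loose cardboard box of microscope slides, 50 (x) x 80 (y) x 30 mm, beyond the mat; to be left alone. Origin: centre of its underside.
Things that resemble listed ones, but are neither listed nor needed, are in the scene too. Leave any pink or purple look-alike of the beaker alone.

How it is judged:
At the end, for the whole second after the job is handed in: Centred within 15 mm: beaker on hotplate, weight on pan, jar midway on mat; cover on rim within 10 mm; bottle on mat within 15 mm of middle line, 108 to 142 mm from hotplate centre, away from the balance. All upright (0.1 rad), released, at rest (horizontal distance between beaker and hotplate below 0.015 m and z of beaker in the frame of hotplate between 0.09 and 0.102 m and horizontal distance between cover and beaker below 0.01 m and z of cover in the frame of beaker between 0.075 and 0.086 m and horizontal distance between weight and balance below 0.015 m and z of weight in the frame of balance between 0.046 and 0.058 m and x of jar in the frame of mat between -0.015 and 0.015 m and z of jar in the frame of mat between -0.002 and 0.01 m and x of bottle in the frame of mat between -0.015 and 0.015 m and z of bottle in the frame of mat between -0.002 and 0.01 m and y of jar in the frame of mat between -0.015 and 0.015 m and horizontal distance between bottle and hotplate between 0.108 and 0.142 m and horizontal distance between bottle and balance above 0.4 m and angle between each of beaker, cover, weight, jar, bottle's own z axis and vertical below 0.1 rad and linear speed of each of beaker, cover, weight, jar, bottle below 0.02 m/s); the robot touches nothing.
It fails at once if the red-capped jar or the cardboard box is moved by more than 20 mm (distance of any of red_jar, slide_box from where it was at the start of the episode above 0.02 m).
It fails at once if one of the five things is tipped by more than 0.7 rad (angle between any of beaker, cover, weight, jar, bottle's own z axis and vertical above 0.7 rad).
It also fails if it takes over 141 s, if anything falls off the work surface, if the arm or the gripper's body presses on something with over 40 N, if the wrist force passes 120 N, or if a joint passes its speed limit or range.

## Working session

There is one attempt and no reset: what is moved stays moved. The work goes in short steps, Python scripts to look and compute and a shell command to move; the robot and the scene stay as the last step left them, time stands still between calls to the robot, and variables do not carry over. Pictures are saved under pics/ and viewed, at most 14 in all, crops included, and the job is handed in when it is done.

```bash
ls; mkdir -p pics
python3 - <<'E'
from cell import *
import cv2
for n in("scene","top"):
    p,d=get_image(n); cv2.imwrite(f"pics/{n}0.png",p[:,:,::-1]); print(n,camera_params(n))
    for k in "mat hotplate balance beaker cover weight jar bottle red_jar slide_box".split():
        print(k,[(x["rect"],round(x["conf"],2)) for x in look_for(n,k)])
s=read_state();print(s)
E
```

```text
pics
scene {'fx': 496.3062679450754, 'fy': 496.3062679450754, 'cx': 252.0311092975494, 'cy': 195.1788423701396, 'position': array([ 1.45145352, -0.16445437,  0.71355184]), 'orientation': array([-2.18033362,  0.00598844,  1.45324123])}
mat [([128.7, 209.0, 307.8, 47.7], 0.85)]
hotplate [([170.3, 180.0, 67.2, 69.3], 0.67)]
balance [([316.8, 196.3, 73.9, 49.4], 0.56), ([125.1, 207.5, 310.2, 47.2], 0.41)]
beaker [([136.3, 152.8, 30.4, 40.1], 0.94), ([184.7, 140.4, 21.1, 40.2], 0.9), ([92.1, 164.0, 31.4, 38.0], 0.74), ([143.3, 131.4, 23.9, 33.8], 0.58)]
cover [([254.7, 181.9, 29.9, 26.4], 0.65)]
weight [([330.8, 166.5, 12.7, 25.6], 0.64)]
jar [([203.5, 167.2, 20.7, 13.0], 0.66)]
bottle [([368.9, 137.0, 26.4, 36.0], 0.78)]
red_jar [([343.7, 254.8, 29.6, 46.2], 0.98)]
slide_box [([203.3, 274.5, 47.5, 38.7], 0.94)]
top {'fx': 494.9818242191996, 'fy': 494.9818242191996, 'cx': 257.4959682053874, 'cy': 197.9688806095199, 'position': array([ 0.39773015, -0.04068742,  1.37511712]), 'orientation': array([-3.05805755e+00, -8.41031726e-04, -1.59859398e+00])}
mat [([123.8, 137.3, 242.7, 71.1], 0.67),
[... 624 characters left out ...]
.1, 'joint_pos': array([ 1.11122054,  0.57569684,  0.02488703,  1.43711   , -0.01496586,
        1.12900761, -0.05652997]), 'dq': array([ 0.00011968,  0.00068156,  0.00033047,  0.00029418, -0.00034054,
       -0.00035472, -0.00078478]), 'joint_efforts': array([ 4.27082550e-04, -7.65505314e+01,  2.24899113e+00, -2.86297488e+01,
        1.52968318e-02,  3.05624577e-03,  5.44089198e-05]), 'tcp_pos': array([ 0.24772193, -0.62789607,  0.24528714]), 'tool_rot': array([-3.14155686e+00,  2.14227837e-05,  3.75769321e-01]), 'wrist_force': array([-1.11527682, -0.24064263,  0.32726251]), 'ft_torque': array([-0.04375749,  0.01231013,  0.00375383]), 'grasp_force': 0.0, 'gripper_width': 0.9979362197824525}
```

View pics/scene0.png

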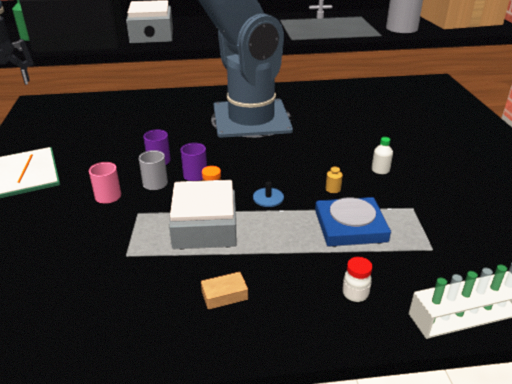

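View pics/top0.png

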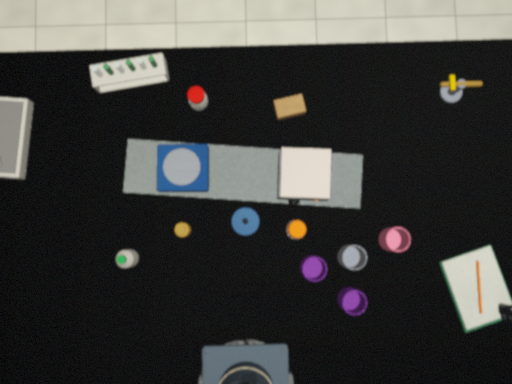

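Run:
```python
from cell import *
import cv2,numpy as np
a=get_image("scene")[0][125:215,80:230,::-1]; b=get_image("top")[0][200:325,270:420,::-1]
a=cv2.resize(a,(780,468),interpolation=3)[:, :]; b=cv2.resize(b,(600,500),interpolation=3)
cv2.imwrite("pics/cropa.png",cv2.resize(np.hstack([cv2.resize(a,(450,270)),cv2.resize(b,(324,270))]),(774,270)))
```

```text
(no output)
```

View pics/cropa.png

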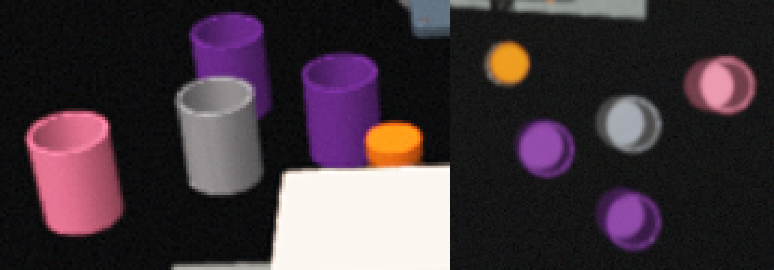

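The steel beaker is the grey one, at scene (153,170) and top (352,257). The look-alikes are pink at top (395,239) and purple at (314,268) and (353,301); only the grey one fits "steel", and the crop confirms it. In the top view the hotplate is at (305,173), the balance at (182,167), the weight at (182,229), the cover at (245,222), the jar at (296,229) and the bottle at (127,259).

```bash
cat > h.py <<'E'
from cell import *
import numpy as np,cv2
from scipy.spatial.transform import Rotation as R
from scipy.optimize import least_squares
T0={'mat':(243,172),'hotplate':(305,173),'balance':(182,167),'beaker':(352,257),'cover':(245,222),'weight':(182,229),'jar':(296,229),'bottle':(127,259)}
def cloud(n):
    p,d=get_image(n);c=camera_params(n)
    v,u=np.mgrid[:384,:512]
    P=np.dstack([(u-c['cx'])/c['fx']*d,(v-c['cy'])/c['fy']*d,d])
    W=P@R.from_euler('xyz',c['orientation']).as_matrix().T+c['position']
    return p,d,W
def circ(q,r):
    # fit circle of fixed radius to outline of points q (xy)
    h=cv2.minEnclosingCircle(q.astype(np.float32)); return np.round(h[0],4),round(h[1],4)
E
python3 - <<'E'
from h import *
S={n:cloud(n) for n in("top","scene")}
np.savez('c0.npz',top=S['top'][2],scene=S['scene'][2],ptop=S['top'][0],pscene=S['scene'][0])
for n in S:
  p,d,W=S[n]
  for k in T0:
    for x in silhouettes(n,k):
        r=x['region']&(d>0); q=W[r]
        if len(q)<10: continue
        z=np.percentile(q[:,2],[2,50,97]); t=q[np.abs(q[:,2]-z[2])<.006]
        (cx,cy),sz,an=cv2.minAreaRect(q[:,:2].astype(np.float32))
        print(n,k,round(x['conf'],2),[int(i) for i in x['rect']],'z',z.round(3),'med',np.median(q,0)[:2].round(3),'toprect',cv2.minAreaRect(t[:,:2].astype(np.float32)),'all',np.round([cx,cy,*sz,an],3))
E
```

```text
top mat 0.56 [124, 137, 238, 73] z [-0.001  0.005  0.011] med [ 0.58  -0.001] toprect ((0.5832765698432922, -0.005235165357589722), (0.6608593463897705, 0.15171432495117188), 84.39456176757812) all [ 5.8400e-01 -6.0000e-03  6.6400e-01  1.5400e-01  8.4488e+01]
top hotplate 0.89 [274, 148, 55, 54] z [0.05  0.1   0.105] med [ 0.563 -0.166] toprect ((0.5682961940765381, -0.17047958076000214), (0.12972639501094818, 0.12970313429832458), 86.53369903564453) all [ 0.564 -0.17   0.14   0.142 87.115]
top balance 0.88 [159, 145, 48, 48] z [0.034 0.048 0.061] med [0.597 0.155] toprect ((0.6000096797943115, 0.1568257361650467), (0.0977136641740799, 0.09677994251251221), 43.49707794189453) all [ 0.6    0.157  0.139  0.133 88.982]
top beaker 0.86 [382, 223, 26, 25] z [-0.001  0.027  0.082] med [ 0.392 -0.417] toprect ((0.3913078308105469, -0.40671050548553467), (0.06250745058059692, 0.05724887177348137), 88.70295715332031) all [ 3.9500e-01 -4.0800e-01  6.3000e-02  7.3000e-02  6.9982e+01]
top beaker 0.72 [338, 288, 28, 24] z [-0.001  0.018  0.082] med [ 0.228 -0.292] toprect ((0.2311117947101593, -0
[... 4657 characters left out ...]
.04 ] med [ 0.458 -0.012] toprect ((0.4543425440788269, -0.009370440617203712), (0.015737637877464294, 0.014258518815040588), 48.11293029785156) all [ 4.4400e-01 -8.0000e-03  7.3000e-02  9.4000e-02  8.0359e+01]
scene weight 0.9 [329, 168, 13, 22] z [0.002 0.033 0.059] med [0.445 0.157] toprect ((0.4359223246574402, 0.15894511342048645), (0.018572654575109482, 0.017786510288715363), 29.063554763793945) all [4.3800e-01 1.5800e-01 3.7000e-02 3.3000e-02 5.9126e+01]
scene jar 0.54 [201, 168, 20, 14] z [0.053 0.072 0.075] med [ 0.435 -0.146] toprect ((0.42642223834991455, -0.14631348848342896), (0.041557393968105316, 0.04416077956557274), 83.70271301269531) all [ 0.429 -0.147  0.044  0.044 35.516]
```

```bash
python3 -c "
import cell;print([k for k in dir(cell) if not k.startswith('_')]); print(getattr(cell,'tcp_to_tips',None))"
python3 -m inch '[0.15,0.4,0,0,0,0,0,0.295,0.804,0,0,0,0,0,0.295,0.804,0,0,0,0,0]' 40
python3 -m inch '[0.15,0.4,0,0,0,0,0,0.295,0.804,0,0,0,0,0,0.295,0.804,0,0,0,0,0]'
python3 -m inch '[0.15,0.4,0,0,0,0,0,0.295,0.804,0,0,0,0,0,0.295,0.804,0,0,0,0,0]'
python3 -m inch '[0.15,0.4,0,0,0,0,0,0.295,0.804,0,0,0,0,0,0.295,0.804,0,0,0,0,0,0.295,0.804,0,0,0,0,0]'
```

```text
['Unreachable', 'camera_params', 'get_image', 'job_done', 'look_for', 'read_state', 'silhouettes', 'tcp_to_tips']
0.014
clock: 2.48
tcp_pos: [0.2947, -0.503, 0.2457]
tool_rot: [-3.14, -0.002, 0.382]
wrist_force: [0.6, -0.7, 0.2]
gripper_width: 1.0
grasp_force: 0.0
clock: 2.85
tcp_pos: [0.3382, -0.3833, 0.2457]
tool_rot: [-3.141, -0.001, 0.382]
wrist_force: [0.0, -0.8, 0.5]
gripper_width: 1.002
grasp_force: 0.0
clock: 3.22
tcp_pos: [0.3823, -0.2633, 0.2456]
tool_rot: [-3.141, -0.001, 0.381]
wrist_force: [0.4, -1.0, 0.4]
gripper_width: 1.0
grasp_force: 0.0
clock: 3.72
tcp_pos: [0.4248, -0.1471, 0.2453]
tool_rot: [3.141, 0.0, 0.375]
wrist_force: [0.2, -0.5, 0.1]
gripper_width: 0.999
grasp_force: 0.0
```

```bash
python3 -m inch '[0,0.01,-0.35,0,0,0,0,0,0.01,-0.75,0,0,0,0,0,0.01,-0.75,0,0,0,0]'
python3 -m inch '[0,0,-0.3,0,0,0,0,0,0,-0.55,0,0,0,0,0,0,-0.71,0,0,0,0,0,0,-0.71,0,0,0,0,0,0,-0.71,0,0,0,1,0,0,-0.71,0,0,0,1,0,0,-0.71,0,0,0,1,0,0,-0.71,0,0,0,1]' 40
python3 -m inch '[0,0,0,0,0,0,1,0,0,0,0,0,0,1,0,0,0,0,0,0,1,0,0,0,0,0,0,1]'
```

```text
clock: 4.1
tcp_pos: [0.4219, -0.1456, 0.1301]
tool_rot: [-3.138, 0.007, 0.373]
wrist_force: [-0.7, -0.2, -0.3]
gripper_width: 1.0
grasp_force: 0.0
clock: 5.1
tcp_pos: [0.4257, -0.1448, 0.028]
tool_rot: [3.139, -0.002, 0.375]
wrist_force: [-1.7, -1.5, 15.4]
gripper_width: 0.565
grasp_force: 37.6
clock: 5.6
tcp_pos: [0.4257, -0.1448, 0.0281]
tool_rot: [3.139, -0.002, 0.375]
wrist_force: [-1.9, -1.4, 16.5]
gripper_width: 0.571
grasp_force: 37.6
```

```bash
python3 -m inch '[0,0,0.1,0,0,0,1,0,0,0.35,0,0,0,1,0,0,0.65,0,0,0,1,0,0,0.9,0,0,0,1,0,0,1,0,0,0,1]'
python3 -m inch '[0.1,0.1,0,0,0,0,1,0.3,0.26,0,0,0,0,1,0.45,0.38,0,0,0,0,1,0.53,0.46,0,0,0,0,1,0.53,0.46,0,0,0,0,1]'
python3 -m inch '[0.1,0.1,0,0,0,0,1,0.3,0.26,0,0,0,0,1,0.45,0.38,0,0,0,0,1,0.53,0.46,0,0,0,0,1,0.53,0.46,0,0,0,0,1,0.53,0.46,0,0,0,0,1]'
```

```text
clock: 6.22
tcp_pos: [0.4253, -0.1443, 0.1793]
tool_rot: [3.139, -0.003, 0.376]
wrist_force: [0.8, -0.3, -1.9]
gripper_width: 0.573
grasp_force: 41.0
clock: 6.85
tcp_pos: [0.5043, -0.0743, 0.1765]
tool_rot: [-3.141, -0.0, 0.377]
wrist_force: [-1.0, 0.1, -2.0]
gripper_width: 0.569
grasp_force: 40.9
clock: 7.6
tcp_pos: [0.5827, -0.0072, 0.1762]
tool_rot: [3.141, 0.001, 0.375]
wrist_force: [-0.3, -0.3, -2.7]
gripper_width: 0.573
grasp_force: 40.9
```

Run:
```python
from h import *
for n in("scene","top"):
    p,d,W=cloud(n); cv2.imwrite(f"pics/{n}1.png",p[:,:,::-1])
    for x in silhouettes(n,'jar'):
        q=W[x['region']&(d>0)]; print(n,x['conf'],x['rect'],np.median(q,0),q[:,2].min(),q[:,2].max(),cv2.minAreaRect(q[:,:2].astype(np.float32)))
print(read_state()['tcp_pos'])
```

```text
scene 0.73 [267.0, 141.3, 26.4, 40.3] [ 0.60120442 -0.00623142  0.18963825] -0.0030407736369315597 0.2352856844671506 ((0.47220516204833984, 0.012724313884973526), (0.05452039837837219, 0.27887535095214844), 78.12376403808594)
scene 0.18 [317.9, 198.4, 73.0, 49.5] [0.63258435 0.14838483 0.04286651] 0.0024512464766497377 0.0581743931630857 ((0.6033695936203003, 0.15624383091926575), (0.14071650803089142, 0.13287769258022308), 88.53233337402344)
[ 0.58326912 -0.00688884  0.17646168]
```

View pics/scene1.png

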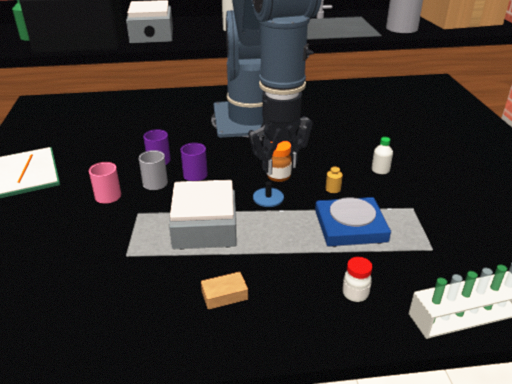

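The jar is held upright, at scene (282,160). I'll lower it onto the mat.

```bash
python3 -m inch '[0.013,0,-0.25,0,0,0,1,0.013,0,-0.55,0,0,0,1,0.013,0,-0.8,0,0,0,1,0.013,0,-0.9,0,0,0,1,0.013,0,-0.935,0,0,0,1,0.013,0,-0.95,0,0,0,1,0.013,0,-0.95,0,0,0,1,0.013,0,-0.95,0,0,0,1]'
python3 -m inch '[0,0,0,0,0,0,0.35,0,0,0,0,0,0,0.25,0,0,0,0,0,0,0,0,0,0,0,0,0,0,0,0,0,0,0,0,0]'
python3 -m inch '[0,0,0.3,0,0,0,0,0,0,0.6,0,0,0,0,0,0,1,0,0,0,0,0,0,1,0,0,0,0]'
```

```text
clock: 8.8
tcp_pos: [0.5862, -0.006, 0.0346]
tool_rot: [3.141, -0.001, 0.376]
wrist_force: [0.2, -1.0, -1.1]
gripper_width: 0.57
grasp_force: 41.0
clock: 9.43
tcp_pos: [0.5857, -0.006, 0.0338]
tool_rot: [-3.142, 0.0, 0.376]
wrist_force: [-0.1, -0.8, 0.1]
gripper_width: 1.003
grasp_force: 0.0
clock: 9.93
tcp_pos: [0.5882, -0.0059, 0.1885]
tool_rot: [3.139, -0.008, 0.376]
wrist_force: [0.0, 0.0, -0.8]
gripper_width: 0.998
grasp_force: 0.0
```

```bash
python3 -m inch '[-0.2,0.25,0,0,0,0.05,0,-0.507,0.553,0,0,0,0.167,0,-0.507,0.553,0,0,0,0.167,0]'
python3 -m inch '[-0.2,0.25,0,0,0,0.05,0,-0.507,0.553,0,0,0,0.167,0,-0.507,0.553,0,0,0,0.167,0,-0.507,0.553,0,0,0,0.167,0]'
python3 - <<'E'
from h import *
for n in("scene","top"):
    p,d,W=cloud(n)
    for k in('jar','weight','bottle'):
      for x in silhouettes(n,k):
        q=W[x['region']&(d>0)]; z=np.percentile(q[:,2],97); t=q[abs(q[:,2]-z)<.006]
        print(n,k,x['conf'],x['rect'],z,np.round(cv2.minAreaRect(t[:,:2].astype(np.float32))[0],4))
s=read_state();print(s['tcp_pos'],s['tool_rot'])
E
```

```text
clock: 10.3
tcp_pos: [0.5062, 0.0803, 0.1832]
tool_rot: [-3.139, 0.002, 0.647]
wrist_force: [1.7, 0.1, 0.2]
gripper_width: 1.003
grasp_force: 0.0
clock: 10.8
tcp_pos: [0.434, 0.1594, 0.1835]
tool_rot: [3.141, 0.0, 0.899]
wrist_force: [0.7, -0.8, -0.9]
gripper_width: 0.998
grasp_force: 0.0
scene jar 0.64 [264.4, 196.3, 24.6, 40.7] 0.07874177398049666 [ 0.5857 -0.0077]
scene weight 0.57 [328.1, 167.1, 15.9, 23.1] 0.05865947925652533 [0.4331 0.1579]
top jar 0.51 [236.4, 162.3, 14.0, 17.6] 0.08459722811791523 [ 0.5828 -0.0059]
top weight 0.59 [185.8, 85.5, 23.1, 23.2] 0.07987920863989412 [0.791  0.1135]
top bottle 0.72 [159.5, 146.0, 47.2, 47.2] 0.060530344125854736 [0.6005 0.1577]
[0.43390255 0.1594705  0.18368771] [-3.14155191e+00  1.09658133e-04  8.99235666e-01]
```

```bash
python3 -m inch '[0,0,-0.3,0,0,0,0,0,0,-0.6,0,0,0,0,0,0,-0.6,0,0,0,0]'
python3 -m inch '[0,0,-0.3,0,0,0,0,0,0,-0.465,0,0,0,0,0,0,-0.465,0,0,0,0,0,0,-0.465,0,0,0,1,0,0,-0.465,0,0,0,1,0,0,-0.465,0,0,0,1,0,0,-0.465,0,0,0,1,0,0,-0.465,0,0,0,1]' 50
python3 -m inch '[0,0,0,0,0,0,1,0,0,0,0,0,0,1,0,0,0.1,0,0,0,1,0,0,0.35,0,0,0,1,0,0,0.65,0,0,0,1,0,0,0.9,0,0,0,1,0,0,0.9,0,0,0,1,0,0,0.9,0,0,0,1]'
```

```text
clock: 11.58
tcp_pos: [0.432, 0.1591, 0.0918]
tool_rot: [-3.139, 0.005, 0.901]
wrist_force: [0.5, 0.9, -0.4]
gripper_width: 1.0
grasp_force: 0.0
clock: 12.58
tcp_pos: [0.4339, 0.1603, 0.0253]
tool_rot: [3.141, -0.002, 0.901]
wrist_force: [-2.5, -0.6, 14.9]
gripper_width: 0.43
grasp_force: 48.5
clock: 13.58
tcp_pos: [0.4331, 0.1594, 0.1585]
tool_rot: [-3.141, 0.001, 0.9]
wrist_force: [-0.4, 0.1, -4.3]
gripper_width: 0.426
grasp_force: 51.1
```

```bash
python3 -m inch '[0.12,0,0,0,0,0,1,0.35,0,0,0,0,0,1,0.52,0,0,0,0,0,1,0.56,-0.008,0,0,0,0,1,0.56,-0.008,0,0,0,0,1]'
python3 -m inch '[0.12,0,0,0,0,0,1,0.35,0,0,0,0,0,1,0.52,0,0,0,0,0,1,0.56,-0.008,0,0,0,0,1,0.56,-0.008,0,0,0,0,1,0.56,-0.008,0,0,0,0,1,0.56,-0.008,0,0,0,0,1]'
```

```text
clock: 14.2
tcp_pos: [0.5165, 0.1584, 0.1577]
tool_rot: [-3.14, 0.002, 0.9]
wrist_force: [-0.9, -0.2, -2.4]
gripper_width: 0.432
grasp_force: 51.1
clock: 15.08
tcp_pos: [0.6008, 0.1577, 0.1592]
tool_rot: [-3.141, 0.0, 0.901]
wrist_force: [-0.8, -0.6, -2.7]
gripper_width: 0.431
grasp_force: 51.1
```

```bash
python3 -m inch '[0,0,-0.2,0,0,0,1,0,0,-0.38,0,0,0,1,0,0,-0.47,0,0,0,1,0,0,-0.505,0,0,0,1,0,0,-0.51,0,0,0,1,0,0,-0.51,0,0,0,1,0,0,-0.51,0,0,0,1]'
python3 -m inch '[0,0,0,0,0,0,0.5,0,0,0,0,0,0,0.4,0,0,0,0,0,0,0,0,0,0,0,0,0,0,0,0,0,0,0,0,0]'
python3 -m inch '[0,0,0.3,0,0,0,0,0,0,0.7,0,0,0,0,0,0,0.9,0,0,0,0,0,0,0.9,0,0,0,0]'
```

```text
clock: 15.95
tcp_pos: [0.602, 0.1576, 0.0832]
tool_rot: [3.141, -0.001, 0.9]
wrist_force: [-0.3, 0.5, -3.6]
gripper_width: 0.432
grasp_force: 51.0
clock: 16.58
tcp_pos: [0.6016, 0.1575, 0.0826]
tool_rot: [3.142, -0.0, 0.901]
wrist_force: [-0.1, 0.4, 0.1]
gripper_width: 1.0
grasp_force: 0.0
clock: 17.08
tcp_pos: [0.6028, 0.158, 0.2204]
tool_rot: [3.139, -0.004, 0.9]
wrist_force: [-0.3, 0.3, -0.6]
gripper_width: 1.001
grasp_force: 0.0
```

```bash
python3 -m inch '[-0.3,0.2,0,0,0,0,0,-0.6,0.4,0,0,0,0,0,-0.809,0.504,0,0,0,0,0]'
python3 -m inch '[-0.3,0.2,0,0,0,0,0,-0.6,0.4,0,0,0,0,0,-0.809,0.504,0,0,0,0,0,-0.809,0.504,0,0,0,0,0,-0.809,0.504,0,0,0,0,0]'
python3 - <<'E'
from h import *
for n in("scene","top"):
    p,d,W=cloud(n)
    cv2.imwrite(f"pics/{n}2.png",p[:,:,::-1])
    for k in('weight','bottle'):
      for x in silhouettes(n,k):
        q=W[x['region']&(d>0)]; z=np.percentile(q[:,2],97); t=q[abs(q[:,2]-z)<.006]
        print(n,k,x['conf'],x['rect'],z,np.round(cv2.minAreaRect(t[:,:2].astype(np.float32))[0],4),np.median(q,0))
s=read_state();print(s['tcp_pos'],s['tool_rot'],s['joint_pos'])
E
```

```text
clock: 17.45
tcp_pos: [0.4776, 0.2345, 0.2166]
tool_rot: [-3.14, 0.001, 0.903]
wrist_force: [1.0, 0.2, -0.3]
gripper_width: 0.999
grasp_force: 0.0
clock: 18.08
tcp_pos: [0.3593, 0.3081, 0.217]
tool_rot: [3.141, 0.001, 0.9]
wrist_force: [-0.2, -0.6, -0.1]
gripper_width: 1.003
grasp_force: 0.0
scene weight 0.95 [348.9, 185.5, 16.5, 27.5] 0.11531978232218829 [0.6028 0.1546] [0.61407434 0.15116528 0.09122759]
scene bottle 0.67 [370.9, 138.1, 24.6, 34.2] 0.09276114380026758 [0.3623 0.3098] [0.37461757 0.30431017 0.04474928]
top weight 0.69 [170.9, 155.3, 16.2, 17.5] 0.11848583531968704 [0.6005 0.1571] [0.59868145 0.15385218 0.10164158]
top bottle 0.55 [113.5, 249.9, 23.6, 16.9] 0.09864401616771115 [0.3587 0.3106] [0.35876209 0.30170848 0.06602947]
[0.35945052 0.30824856 0.21734429] [-3.14154894e+00  2.63124210e-04  8.99078449e-01] [-0.51966917  0.32685412 -0.38156346  1.98078256  0.15803181  0.86245004
 -1.65785994]
```

View pics/scene2.png

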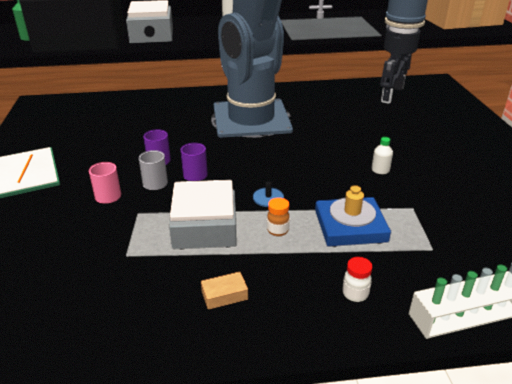

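The jar is in place at scene (278,217) and the weight stands on the pan at (355,202). The bottle is still at (383,157), under the gripper.

```bash
python3 -m inch '[0.007,0.013,-0.3,0,0,0,0,0.007,0.013,-0.6,0,0,0,0,0.007,0.013,-0.6,0,0,0,0]'
python3 -m inch '[0,0,-0.3,0,0,0,0,0,0,-0.54,0,0,0,0,0,0,-0.54,0,0,0,0,0,0,-0.54,0,0,0,1,0,0,-0.54,0,0,0,1,0,0,-0.54,0,0,0,1,0,0,-0.54,0,0,0,1,0,0,-0.54,0,0,0,1]' 40
python3 -m inch '[0,0,0,0,0,0,1,0,0,0,0,0,0,1,0,0,0.1,0,0,0,1,0,0,0.35,0,0,0,1,0,0,0.65,0,0,0,1,0,0,0.95,0,0,0,1,0,0,1,0,0,0,1,0,0,1,0,0,0,1]'
```

```text
clock: 18.75
tcp_pos: [0.3589, 0.3092, 0.1255]
tool_rot: [-3.141, 0.006, 0.9]
wrist_force: [-0.1, -0.1, 0.1]
gripper_width: 0.998
grasp_force: 0.0
clock: 19.75
tcp_pos: [0.3608, 0.3115, 0.0484]
tool_rot: [3.141, -0.003, 0.9]
wrist_force: [-1.7, -1.0, 12.1]
gripper_width: 0.547
grasp_force: 39.0
clock: 20.75
tcp_pos: [0.3601, 0.3104, 0.1971]
tool_rot: [3.141, -0.001, 0.9]
wrist_force: [0.1, 0.7, -1.7]
gripper_width: 0.542
grasp_force: 42.0
```

```bash
python3 -m inch '[0.1,-0.1,0,0,0,0,1,0.35,-0.37,0,0,0,0,1,0.65,-0.68,0,0,0,0,1,0.88,-0.94,0,0,0,0,1,0.93,-1,0,0,0,0,1]'
python3 -m inch '[0.01,-0.1,0,0,0,0,1,0.05,-0.4,0,0,0,0,1,0.09,-0.75,0,0,0,0,1,0.127,-1,0,0,0,0,1]'
python3 -m inch '[0.03,-0.25,0,0,0,0,1,0.07,-0.6,0,0,0,0,1,0.12,-0.95,0,0,0,0,1,0.127,-1,0,0,0,0,1]'
python3 -m inch '[0.02,-0.2,0,0,0,0,1,0.06,-0.5,0,0,0,0,1,0.1,-0.8,0,0,0,0,1,0.12,-0.97,0,0,0,0,1,0.127,-1,0,0,0,0,1,0.127,-1,0,0,0,0,1,0.127,-1,0,0,0,0,1]'
```

```text
clock: 21.38
tcp_pos: [0.5008, 0.1565, 0.1947]
tool_rot: [-3.141, 0.003, 0.895]
wrist_force: [-0.4, -0.3, -1.5]
gripper_width: 0.548
grasp_force: 42.0
clock: 21.88
tcp_pos: [0.5173, 0.0093, 0.196]
tool_rot: [-3.141, 0.001, 0.901]
wrist_force: [1.1, 0.0, -1.1]
gripper_width: 0.544
grasp_force: 42.0
clock: 22.38
tcp_pos: [0.5365, -0.1427, 0.1958]
tool_rot: [-3.141, 0.002, 0.896]
wrist_force: [0.2, 0.6, -2.6]
gripper_width: 0.543
grasp_force: 42.0
clock: 23.25
tcp_pos: [0.5569, -0.2871, 0.1966]
tool_rot: [-3.141, -0.001, 0.903]
wrist_force: [0.2, -0.9, -0.6]
gripper_width: 0.544
grasp_force: 42.0
```

```bash
python3 -m inch '[0,-0.055,-0.2,0,0,0,1,0,-0.055,-0.5,0,0,0,1,0,-0.055,-0.8,0,0,0,1,0,-0.055,-0.9,0,0,0,1,0,-0.055,-0.94,0,0,0,1,0,-0.055,-0.955,0,0,0,1,0,-0.055,-0.955,0,0,0,1,0,-0.055,-0.955,0,0,0,1]'
python3 -m inch '[0,0,0,0,0,0,0.4,0,0,0,0,0,0,0.25,0,0,0,0,0,0,0,0,0,0,0,0,0,0,0,0,0,0,0,0,0]'
python3 -m inch '[0,0,0.3,0,0,0,0,0,0,0.7,0,0,0,0,0,0,1,0,0,0,0,0,0,1,0,0,0,0]'
```

```text
clock: 24.25
tcp_pos: [0.5571, -0.2979, 0.0543]
tool_rot: [3.14, -0.0, 0.9]
wrist_force: [-0.2, -0.3, -1.5]
gripper_width: 0.547
grasp_force: 41.9
clock: 24.88
tcp_pos: [0.5566, -0.2976, 0.0533]
tool_rot: [-3.142, -0.0, 0.9]
wrist_force: [-0.8, 0.4, 0.3]
gripper_width: 0.999
grasp_force: 0.0
clock: 25.38
tcp_pos: [0.5584, -0.2983, 0.2074]
tool_rot: [3.135, -0.002, 0.9]
wrist_force: [-0.8, -0.5, -0.6]
gripper_width: 1.001
grasp_force: 0.0
```

```bash
python3 -m inch '[-0.25,0,0,0,0,0,0,-0.6,0.017,0,0,0,0,0,-0.7,0.017,0,0,0,0,0]'
python3 -m inch '[-0.25,0,0,0,0,0,0,-0.6,0.017,0,0,0,0,0,-0.7,0.017,0,0,0,0,0,-0.7,0.017,0,0,0,0,0,-0.7,0.017,0,0,0,0,0]'
python3 - <<'E'
from h import *
for n in("scene","top"):
    p,d,W=cloud(n)
    cv2.imwrite(f"pics/{n}3.png",p[:,:,::-1])
    for k in('beaker','bottle'):
      for x in silhouettes(n,k):
        q=W[x['region']&(d>0)]; z=np.percentile(q[:,2],97); t=q[abs(q[:,2]-z)<.006]
        print(n,k,x['conf'],x['rect'],z,np.round(cv2.minAreaRect(t[:,:2].astype(np.float32))[0],4))
s=read_state();print(s['tcp_pos'],s['tool_rot'],s['joint_pos'])
E
```

```text
clock: 25.75
tcp_pos: [0.4479, -0.2951, 0.2024]
tool_rot: [-3.139, 0.002, 0.899]
wrist_force: [1.3, -0.1, 0.2]
gripper_width: 0.995
grasp_force: 0.0
clock: 26.38
tcp_pos: [0.3484, -0.2926, 0.2033]
tool_rot: [3.14, -0.001, 0.902]
wrist_force: [0.5, 0.7, -0.8]
gripper_width: 1.001
grasp_force: 0.0
scene beaker 0.95 [145.2, 129.4, 20.5, 37.4] 0.07830959198172559 [ 0.277  -0.2884]
scene beaker 0.89 [182.2, 142.4, 26.3, 36.8] 0.07764682624613448 [ 0.3233 -0.1876]
scene beaker 0.84 [93.2, 163.4, 27.2, 43.1] 0.07773100400353128 [ 0.3932 -0.4092]
scene beaker 0.78 [136.7, 152.5, 31.1, 38.9] 0.07809282263971604 [ 0.3472 -0.2921]
scene bottle 0.88 [130.5, 196.0, 30.7, 40.2] 0.0973045182668605 [ 0.5585 -0.2989]
top beaker 0.92 [299.7, 253.1, 30.2, 28.1] 0.08218424922332997 [ 0.3192 -0.1869]
top beaker 0.78 [337.6, 290.8, 27.1, 25.5] 0.08172502588395159 [ 0.2302 -0.2864]
top beaker 0.68 [340.4, 241.6, 21.1, 26.9] 0.08148094781321698 [ 0.3508 -0.2808]
top bottle 0.79 [339.4, 170.0, 21.1, 17.6] 0.10193071700060936 [ 0.5548 -0.2983]
top bottle 0.58 [185.0, 88.4, 22.9, 23.9] 0.08059661203193229 [0.7916 0.1121]
top bottle 0.52 [339.5, 242.6, 22.9, 26.9] 0.08126824222575578 [ 0.3491 -0.2768]
[ 0.34714255 -0.29237096  0.20313018] [-3.14147893e+00 -2.56942268e-04  9.01119253e-01] [ 0.83178894  0.31201881 -0.30651551  2.04683103  0.12902365  0.8006709
 -0.22054727]
```

View pics/scene3.png

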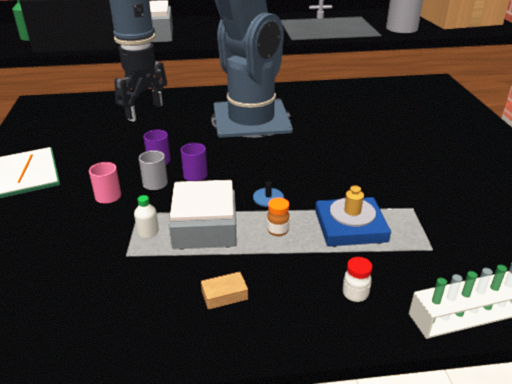

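The bottle stands at its place at scene (147,218), about 128 mm from the hotplate centre. The grey beaker at (153,170) is under the gripper.

```bash
python3 -m inch '[0,0,-0.3,0,0,0,0,0,0,-0.55,0,0,0,0,0,0,-0.6,0,0,0,0]'
python3 -m inch '[0,0,-0.2,0,0,0,0,0,0,-0.44,0,0,0,0,0,0,-0.44,0,0,0,0,0,0,-0.44,0,0,0,1,0,0,-0.44,0,0,0,1,0,0,-0.44,0,0,0,1,0,0,-0.44,0,0,0,1]' 40
python3 -m inch '[0,0,0,0,0,0,1,0,0,0,0,0,0,1,0,0,0.1,0,0,0,1,0,0,0.35,0,0,0,1,0,0,0.65,0,0,0,1,0,0,0.95,0,0,0,1,0,0,1,0,0,0,1,0,0,1,0,0,0,1]'
```

```text
clock: 27.05
tcp_pos: [0.3458, -0.2917, 0.1117]
tool_rot: [-3.138, -0.0, 0.901]
wrist_force: [0.5, -0.0, 0.1]
gripper_width: 1.003
grasp_force: 0.0
clock: 27.92
tcp_pos: [0.3472, -0.2929, 0.0491]
tool_rot: [3.139, 0.0, 0.9]
wrist_force: [-0.6, 2.7, 6.9]
gripper_width: 0.756
grasp_force: 43.2
clock: 28.92
tcp_pos: [0.3465, -0.2927, 0.1982]
tool_rot: [3.14, 0.0, 0.9]
wrist_force: [-0.1, -0.1, -2.1]
gripper_width: 0.752
grasp_force: 45.1
```

```bash
python3 -m inch '[0.1,0.05,0,0,0,0,1,0.35,0.19,0,0,0,0,1,0.62,0.34,0,0,0,0,1,0.743,0.406,0,0,0,0,1,0.743,0.406,0,0,0,0,1]'
python3 -m inch '[0.1,0.05,0,0,0,0,1,0.35,0.19,0,0,0,0,1,0.62,0.34,0,0,0,0,1,0.72,0.39,0,0,0,0,1,0.743,0.406,0,0,0,0,1,0.743,0.406,0,0,0,0,1,0.743,0.406,0,0,0,0,1,0.743,0.406,0,0,0,0,1]'
```

```text
clock: 29.55
tcp_pos: [0.4593, -0.2298, 0.1961]
tool_rot: [-3.14, -0.0, 0.904]
wrist_force: [-0.7, -1.2, -1.3]
gripper_width: 0.753
grasp_force: 44.9
clock: 30.55
tcp_pos: [0.5688, -0.1715, 0.1975]
tool_rot: [3.141, 0.0, 0.899]
wrist_force: [-0.1, -0.1, -0.9]
gripper_width: 0.749
grasp_force: 45.0
```

```bash
python3 -m inch '[0,0,-0.15,0,0,0,1,0,0,-0.25,0,0,0,1,0,0,-0.3,0,0,0,1,0,0,-0.325,0,0,0,1,0,0,-0.325,0,0,0,1,0,0,-0.325,0,0,0,1]'
python3 -m inch '[0,0,0,0,0,0,0.15,0,0,0,0,0,0,0.1,0,0,0,0,0,0,0,0,0,0,0,0,0,0,0,0,0,0,0,0,0]'
python3 -m inch '[0,0,0.3,0,0,0,0,0,0,0.6,0,0,0,0,0,0,0.85,0,0,0,0,0,0,0.85,0,0,0,0]'
```

```text
clock: 31.3
tcp_pos: [0.5696, -0.1707, 0.1492]
tool_rot: [3.141, -0.0, 0.9]
wrist_force: [-3.2, 2.3, 6.1]
gripper_width: 0.754
grasp_force: 45.4
clock: 31.92
tcp_pos: [0.5695, -0.1707, 0.1485]
tool_rot: [-3.142, -0.0, 0.9]
wrist_force: [0.2, -0.0, 0.3]
gripper_width: 1.001
grasp_force: 0.0
clock: 32.42
tcp_pos: [0.5709, -0.1708, 0.2792]
tool_rot: [3.136, -0.002, 0.9]
wrist_force: [0.3, 0.2, -0.4]
gripper_width: 1.002
grasp_force: 0.0
```

```bash
python3 -m inch '[-0.15,0.2,0,0,0,0,0,-0.39,0.539,0,0,0,0,0,-0.39,0.539,0,0,0,0,0]'
python3 -m inch '[-0.15,0.2,0,0,0,0,0,-0.39,0.539,0,0,0,0,0,-0.39,0.539,0,0,0,0,0,-0.39,0.539,0,0,0,0,0]'
cat > m.py <<'E'
from h import *
import sys
for n in("scene","top"):
    p,d,W=cloud(n); cv2.imwrite(f"pics/{n}{sys.argv[1]}.png",p[:,:,::-1])
    for k in('beaker','cover'):
      for x in silhouettes(n,k):
        q=W[x['region']&(d>0)]; z=np.percentile(q[:,2],97); t=q[abs(q[:,2]-z)<.006]
        r=cv2.minAreaRect(t[:,:2].astype(np.float32)); m=cv2.minEnclosingCircle(q[q[:,2]>.004][:,:2].astype(np.float32))
        print(n,k,round(x['conf'],2),np.round(x['rect']),round(z,3),np.round(r[0],4),np.round(r[1],3),np.round(m[0],4),round(m[1],3))
s=read_state();print(s['tcp_pos'],s['tool_rot'])
E
python3 m.py 4
```

```text
clock: 32.8
tcp_pos: [0.5085, -0.086, 0.2756]
tool_rot: [-3.139, 0.001, 0.906]
wrist_force: [0.7, -0.1, 1.0]
gripper_width: 1.004
grasp_force: 0.0
clock: 33.3
tcp_pos: [0.4529, -0.0097, 0.2758]
tool_rot: [3.141, 0.0, 0.9]
wrist_force: [0.5, -0.2, 0.9]
gripper_width: 0.997
grasp_force: 0.0
scene beaker 0.93 [184. 159.  34.  48.] 0.178 [ 0.5715 -0.1713] [0.063 0.065] [ 0.4719 -0.1695] 0.134
scene beaker 0.75 [ 92. 164.  31.  41.] 0.078 [ 0.3926 -0.4071] [0.064 0.061] [ 0.3936 -0.4063] 0.037
scene beaker 0.74 [183. 143.  25.  30.] 0.079 [ 0.3216 -0.1885] [0.062 0.067] [ 0.4297 -0.1944] 0.143
scene beaker 0.62 [144. 132.  24.  36.] 0.077 [ 0.2326 -0.2867] [0.069 0.059] [ 0.2325 -0.2874] 0.036
scene cover 0.93 [255. 184.  29.  24.] 0.042 [ 0.4557 -0.0103] [0.013 0.008] [ 0.4933 -0.0116] 0.076
scene cover 0.21 [133. 197.  27.  42.] 0.097 [ 0.5576 -0.2995] [0.021 0.02 ] [ 0.56   -0.2986] 0.024
top beaker 0.73 [299. 256.  30.  24.] 0.083 [ 0.3202 -0.1872] [0.062 0.061] [ 0.3171 -0.1857] 0.034
top beaker 0.68 [339. 290.  22.  24.] 0.083 [ 0.2306 -0.2865] [0.061 0.06 ] [ 0.2311 -0.2858] 0.032
top beaker 0.61 [297. 152.  26.  32.] 0.182 [ 0.5688 -0.1708] [0.061 0.062] [ 0.5746 -0.1774] 0.041
top beaker 0.57 [379. 222.  31.  29.] 0.082 [ 0.39  -0.407] [0.061 0.06 ] [ 0.3897 -0.4061] 0.033
[ 0.45279946 -0.00963152  0.27577664] [-3.14117082e+00  1.57924734e-04  8.99175825e-01]
```

```bash
python3 -m inch '[0,0.004,-0.35,0,0,0,0,0,0.004,-0.7,0,0,0,0,0,0.004,-0.95,0,0,0,0]'
python3 -m inch '[0,0,-0.3,0,0,0,0,0,0,-0.55,0,0,0,0,0,0,-0.715,0,0,0,0,0,0,-0.715,0,0,0,0,0,0,-0.715,0,0,0,1,0,0,-0.715,0,0,0,1,0,0,-0.715,0,0,0,1,0,0,-0.715,0,0,0,1]' 30
python3 -m inch '[0,0,0,0,0,0,1,0,0,0,0,0,0,1,0,0,0,0,0,0,1,0,0,0,0,0,0,1,0,0,0.1,0,0,0,1,0,0,0.35,0,0,0,1,0,0,0.65,0,0,0,1,0,0,0.95,0,0,0,1]'
python3 -m inch '[0,0,0.2,0,0,0,1,0,0,0.5,0,0,0,1,0,0,0.65,0,0,0,1,0,0,0.65,0,0,0,1,0,0,0.65,0,0,0,1]'
python3 m.py 5
```

```text
clock: 33.98
tcp_pos: [0.4521, -0.0088, 0.1316]
tool_rot: [-3.141, 0.001, 0.9]
wrist_force: [0.5, -0.7, 0.6]
gripper_width: 0.999
grasp_force: 0.0
clock: 34.98
tcp_pos: [0.4528, -0.0085, 0.0269]
tool_rot: [3.141, -0.001, 0.9]
wrist_force: [-0.6, -0.0, 12.1]
gripper_width: 0.176
grasp_force: 29.0
clock: 35.98
tcp_pos: [0.4521, -0.0084, 0.1703]
tool_rot: [-3.141, 0.0, 0.901]
wrist_force: [1.7, -0.1, -0.8]
gripper_width: 0.176
grasp_force: 29.4
clock: 36.6
tcp_pos: [0.4519, -0.0086, 0.2656]
tool_rot: [-3.141, 0.001, 0.9]
wrist_force: [-0.5, 0.7, -1.3]
gripper_width: 0.176
grasp_force: 29.4
scene beaker 0.97 [145. 131.  21.  35.] 0.077 [ 0.2332 -0.2877] [0.063 0.064] [ 0.2327 -0.2868] 0.036
scene beaker 0.95 [184. 159.  34.  48.] 0.178 [ 0.5714 -0.172 ] [0.064 0.063] [ 0.4687 -0.1912] 0.139
scene beaker 0.92 [184. 141.  26.  33.] 0.08 [ 0.3222 -0.1872] [0.064 0.063] [ 0.4134 -0.186 ] 0.131
scene beaker 0.85 [ 91. 165.  29.  38.] 0.078 [ 0.3917 -0.4077] [0.068 0.062] [ 0.3914 -0.4074] 0.037
scene cover 0.88 [254. 102.  32.  18.] 0.249 [ 0.4579 -0.0115] [0.073 0.069] [0.2803 0.0047] 0.214
top beaker 0.75 [382. 224.  30.  27.] 0.081 [ 0.3887 -0.4064] [0.061 0.057] [ 0.3897 -0.4069] 0.033
top beaker 0.74 [301. 254.  29.  27.] 0.082 [ 0.3199 -0.186 ] [0.062 0.06 ] [ 0.3196 -0.186 ] 0.032
top beaker 0.7 [293. 153.  28.  32.] 0.182 [ 0.5685 -0.1707] [0.062 0.061] [ 0.5738 -0.1738] 0.039
top beaker 0.56 [338. 289.  25.  27.] 0.083 [ 0.231  -0.2866] [0.063 0.061] [ 0.2315 -0.2867] 0.032
[ 0.4522555  -0.00834997  0.26570841] [-3.14052449e+00  5.85926341e-04  9.00572796e-01]
```

View pics/scene5.png

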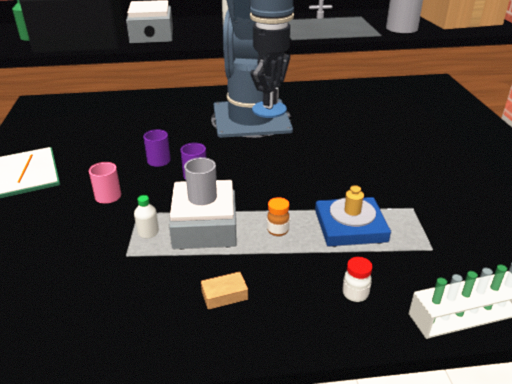

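The cover is held level, with its disc at scene (269,109). The beaker is centred on the hotplate at (201,182).

```bash
python3 -m inch '[0.06,-0.08,0,0,0,0,1,0.2,-0.27,0,0,0,0,1,0.32,-0.45,0,0,0,0,1,0.38,-0.53,0,0,0,0,1,0.39,-0.54,0,0,0,0,1]'
python3 -m inch '[0.06,-0.08,0,0,0,0,1,0.2,-0.27,0,0,0,0,1,0.32,-0.45,0,0,0,0,1,0.38,-0.53,0,0,0,0,1,0.39,-0.54,0,0,0,0,1,0.39,-0.54,0,0,0,0,1,0.39,-0.54,0,0,0,0,1,0.39,-0.54,0,0,0,0,1]'
python3 - <<'E'
from h import *
p,d,W=cloud("scene"); cv2.imwrite("pics/scene6.png",cv2.resize(p[110:260,120:320,::-1],(800,600),interpolation=3))
hsv=cv2.cvtColor(p,cv2.COLOR_RGB2HSV)
m=(hsv[...,0]>95)&(hsv[...,0]<125)&(hsv[...,1]>110)&(W[...,2]>.22)&(W[...,2]<.27)&(d>0)&(abs(W[...,1]+.17)<.06)
q=W[m]; t=q[q[:,2]>np.median(q[:,2])-.003]
A=np.c_[t[:,:2]-t[:,:2].mean(0),np.ones(len(t))]; print(len(q),np.linalg.lstsq(A,t[:,2],rcond=None)[0])
h=cv2.convexHull(t[:,:2].astype(np.float32))[:,0]
print('disc',least_squares(lambda c:np.hypot(*(h-c).T)-.038,h.mean(0),loss='soft_l1',f_scale=.001).x,cv2.minEnclosingCircle(h),t.min(0),t.max(0))
for x in silhouettes("scene","beaker"):
    q=W[x['region']&(d>0)]; z=np.percentile(q[:,2],97)
    if z>.15: t=q[abs(q[:,2]-z)<.006]; print(z,cv2.minAreaRect(t[:,:2].astype(np.float32)))
print(read_state()['tcp_pos'])
E
```

```text
clock: 37.52
tcp_pos: [0.5112, -0.0901, 0.2659]
tool_rot: [-3.141, 0.0, 0.899]
wrist_force: [-0.2, -0.1, -1.3]
gripper_width: 0.175
grasp_force: 29.4
clock: 38.52
tcp_pos: [0.5693, -0.1698, 0.2665]
tool_rot: [3.141, -0.0, 0.901]
wrist_force: [0.4, 0.3, -0.8]
gripper_width: 0.178
grasp_force: 29.5
487 [-0.01502994  0.00112765  0.24402691]
disc [ 0.57032644 -0.17172361] ((0.5703745484352112, -0.17062382400035858), 0.0402522087097168) [ 0.53860942 -0.20886834  0.24096432] [ 0.61013267 -0.13523571  0.25383575]
0.17843860174072151 ((0.5711604952812195, -0.17186620831489563), (0.06434309482574463, 0.06465992331504822), 47.30119705200195)
[ 0.56937108 -0.17008361  0.26645509]
```

View pics/scene6.png

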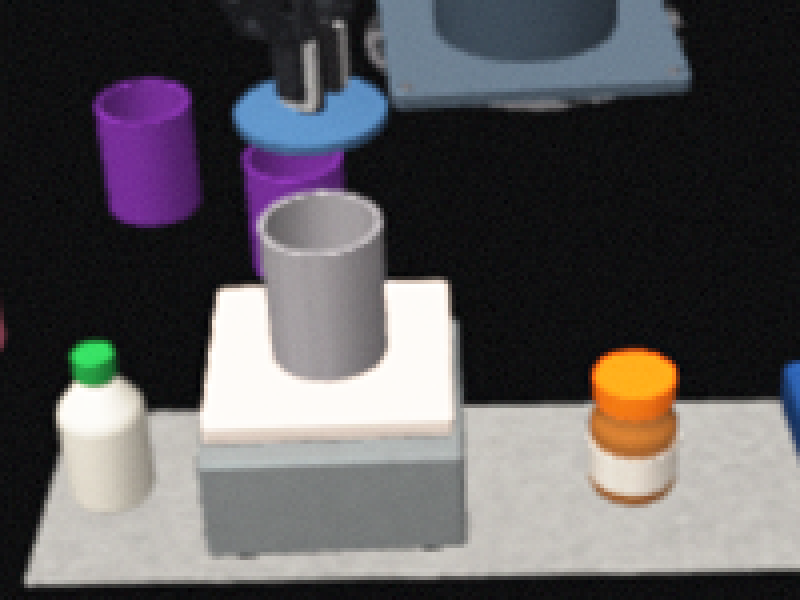

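The crop shows the disc level and above the beaker, with under 1 mm of offset between disc and rim in the same view. I'll lower it now.

```bash
python3 -m inch '[0.005,-0.003,-0.12,0,0,0,1,0.005,-0.003,-0.25,0,0,0,1,0.005,-0.003,-0.33,0,0,0,1,0.005,-0.003,-0.37,0,0,0,1,0.005,-0.003,-0.39,0,0,0,1,0.005,-0.003,-0.395,0,0,0,1,0.005,-0.003,-0.395,0,0,0,1,0.005,-0.003,-0.395,0,0,0,1]'
```

```text
clock: 39.62
tcp_pos: [0.5704, -0.1709, 0.2074]
tool_rot: [3.141, -0.0, 0.9]
wrist_force: [0.3, -0.1, -1.2]
gripper_width: 0.174
grasp_force: 29.5
```

```bash
python3 -m inch '[0,0,-0.004,0,0,0,1,0,0,-0.004,0,0,0,1,0,0,-0.004,0,0,0,0.7,0,0,-0.004,0,0,0,0.6,0,0,-0.004,0,0,0,0.3,0,0,-0.004,0,0,0,0,0,0,-0.004,0,0,0,0]'
python3 -m inch '[0,0,0.15,0,0,0,0,0,0,0.5,0,0,0,0,0,0,0.7,0,0,0,0]'
python3 -m inch '[-0.3,0,0,0,0,0,0,-0.7,0.3,0,0,0,0,0,-0.9,0.3,0,0,0,0,0,-0.9,0.3,0,0,0,0,0]'
python3 m.py 7
python3 - <<'E'
from h import *
for n in("scene","top"):
    p,d,W=cloud(n)
    for k in('weight','jar','bottle','red_jar','slide_box'):
      for x in silhouettes(n,k)[:1]:
        q=W[x['region']&(d>0)]; z=np.percentile(q[:,2],97); t=q[abs(q[:,2]-z)<.006]
        print(n,k,round(z,3),np.round(cv2.minAreaRect(t[:,:2].astype(np.float32))[0],4))
E
```

```text
clock: 40.5
tcp_pos: [0.5703, -0.1709, 0.2064]
tool_rot: [-3.142, -0.0, 0.9]
wrist_force: [0.3, -0.1, 0.7]
gripper_width: 0.993
grasp_force: 0.0
clock: 40.88
tcp_pos: [0.5708, -0.1708, 0.3139]
tool_rot: [3.139, -0.001, 0.901]
wrist_force: [0.4, 0.2, -0.4]
gripper_width: 0.999
grasp_force: 0.0
clock: 41.38
tcp_pos: [0.4329, -0.1255, 0.312]
tool_rot: [3.141, 0.001, 0.901]
wrist_force: [1.3, -0.6, -0.0]
gripper_width: 1.0
grasp_force: 0.0
scene beaker 0.95 [ 90. 162.  30.  43.] 0.078 [ 0.3928 -0.4073] [0.065 0.062] [ 0.3914 -0.4072] 0.035
scene beaker 0.73 [145. 132.  21.  35.] 0.078 [ 0.2329 -0.2882] [0.065 0.065] [ 0.2333 -0.2906] 0.037
scene beaker 0.65 [185. 173.  34.  35.] 0.172 [ 0.5935 -0.1706] [0.02  0.058] [ 0.5539 -0.1806] 0.053
scene beaker 0.64 [183. 142.  26.  32.] 0.119 [0. 0.] [0. 0.] [ 0.4397 -0.1962] 0.154
scene cover 0.57 [182. 145.  35.  32.] 0.223 [ 0.5722 -0.1733] [0.017 0.013] [ 0.4503 -0.1795] 0.161
top beaker 0.66 [379. 223.  31.  29.] 0.082 [ 0.3886 -0.4054] [0.06  0.057] [ 0.3895 -0.4062] 0.032
top beaker 0.61 [357. 292.   8.  22.] 0.082 [ 0.2314 -0.3034] [0.06 0.03] [ 0.2316 -0.2939] 0.031
top beaker 0.32 [125. 136. 238.  72.] 0.01 [ 0.5833 -0.0053] [0.661 0.153] [ 0.5802 -0.0053] 0.335
top cover 0.94 [294. 153.  30.  27.] 0.225 [ 0.5684 -0.1719] [0.014 0.014] [ 0.552  -0.1384] 0.077
top cover 0.27 [275. 149.  55.  49.] 0.105 [ 0.5798 -0.1706] [0.13  0.108] [ 0.5593 -0.1559] 0.103
[ 0.43604514 -0.12600747  0.31119313] [-3.14119364e+00 -3.56401386e-04  9.00444010e-01]
scene weight 0.115 [0.6051 0.1554]
scene jar 0.079 [ 0.5855 -0.0076]
scene bottle 0.097 [ 0.5604 -0.2981]
scene red_jar 0.075 [0.7936 0.1122]
scene slide_box 0.031 [ 0.7681 -0.1413]
top weight 0.121 [0.6008 0.1562]
top jar 0.084 [ 0.5825 -0.0055]
top bottle 0.104 [ 0.5553 -0.2982]
top red_jar 0.08 [0.7917 0.1132]
top slide_box 0.035 [ 0.7658 -0.1399]
```

View pics/scene7.png

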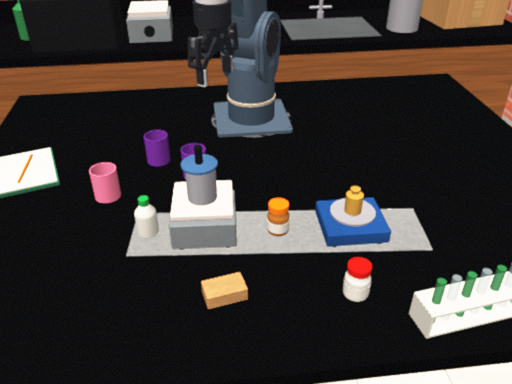

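View pics/top7.png

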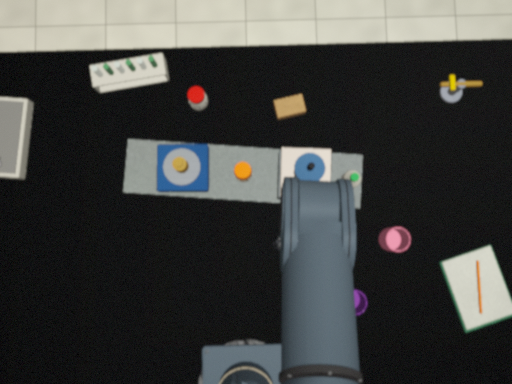

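The pictures show the cover level on the beaker at scene (199,163), with the bottle, jar and weight in line at (147,218), (278,217) and (355,203). All positions check out within a few mm, and the red-capped jar and the cardboard box haven't moved.

```bash
python3 -m inch '[0,0,0,0,0,0,0,0,0,0,0,0,0,0]'; python3 -c "
from cell import *
print(job_done())"
```

```text
clock: 42.52
tcp_pos: [0.4353, -0.1258, 0.3115]
tool_rot: [3.142, -0.0, 0.9]
wrist_force: [-0.5, -0.6, -0.6]
gripper_width: 1.0
grasp_force: 0.0
the job is handed in; nothing more can be done
None
```

The heating station is set out and handed in at about 43 s of the 141 s allowed: the last pictures show all five things upright and within about 5 mm of their places, and the red-capped jar and cardboard box unmoved; no verdict was returned.

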